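Thread the retaining rail of a cheese display and hold it

TASK

Take the white retaining rail out of its black cradle by its orange grip and thread it, tip first, through the two brass rings at the front of the sloped cheese display, first one ring and then the other, until its tip stands out about 25 mm beyond the second ring. Finish while still holding the rail by its grip, steady and spanning both rings without forcing it against them, so that a colleague can fit the end stop. Leave the other things on the counter where they are.

Things in the scene. Friction and masses are not known exactly. Their poses are not given: they have to be found in the camera images.
- rail: Rail, 0.08 to 0.17 kg: orange square grip 18 x 18 x 60 mm and, in line, a white rod 12 mm thick with a round nose. Origin at the grip's centre, +x along the rod: grip x = -30..30 mm, rod 30..215 mm, centre of mass near 80 mm. At the start it lies level in the cradle, axis 50 mm above the counter, tip to the robot's left, turned up to 0.25 rad; the grip hangs free, to be taken from above.
- rail_tip (a point): The point of the rod's round nose, at x = 215 mm on the rail's axis.
- cradle: Fixed black plate 70 x 190 mm, 12 mm thick, with two grey forks (12 mm along the rail, 36 mm wide, 58 mm high); the rod lies in their 16 mm wide slots, open upward, and lifts straight out. Origin under the plate's centre at counter height; the rail lies along y, tip to +y, its origin at y = -120 mm, the forks at y = -70 and +70 mm.
- display: Fixed sloped wooden step on a white base board, 170 mm (x) by 160 mm (y), carrying two packed cheeses (tops up to 150 mm above the counter, at x above -12 mm, within 55 mm of the middle in y). Origin under its middle, +x to its back, turned up to 0.25 rad. At the front edge, x = -60 mm, two dark posts each carry a brass ring; nothing stands in front of or beside the rings at that height.
- ring_right (a point): Centre of the brass ring nearer the robot's right (-y): bore 18 mm (3 mm play all round the rod), outside 33 mm, 16 mm long. Its axis is level, along the display's y axis, 105 mm above the counter, shared with the other ring. Its axes are the display's.
- ring_left (a point): Centre of the other, equal brass ring, 110 mm from the first along the display's +y axis, on the same axis. Its axes are the display's.
- gouda: Bystander: small red cheese wheel, 110 mm across, 50 mm high; origin under its centre.
- wedge: Bystander: yellow cheese wedge, about 100 mm across, 40 mm high; origin under its centre.
- chutney: Bystander: jar 66 mm across, 85 mm high, brass-coloured cap; origin under its centre.
- spreader: Bystander: spatula lying flat along its x axis, handle to -x.
- tasting_bowl: Bystander: white bowl 110 mm across, 45 mm high; origin under its centre.
- snack_wheel: Bystander: small orange cheese wheel, 80 mm across, 35 mm high; origin under its centre.
Mind the look-alikes: they are no part of the job. What is shaped like the rail but green or turquoise is not meant.

How it is judged:
By the outcome, as a careful person would: the job done as asked, in the order asked, and still so for the second after the job is handed in, while the arm keeps its last pose, push and grip.
It also fails if it takes over 48 s, if anything falls off the work surface, if the arm or the gripper's body presses on something with over 40 N, if the wrist force passes 120 N, or if a joint passes its speed limit or range.

ROBOT

A 6-joint arm with a two-finger parallel gripper is mounted at the origin on the work surface. World frame = base frame: x ahead of the robot, y to its left, z up, the work surface at z = 0. Lengths are in m, angles in degrees, forces in N, time in s.
With the tool pointing down it reaches from about 0.25 to 0.775 m from the base axis. Payload 4 kg.
Tool frame: the origin (TCP) lies between the finger pads, 19 mm behind the fingertips; this is the grasp point; z points along the fingers, y is the line along which they close (so a half turn about z gives the same grasp; the last joint's range is limited). The gripper opens to 94 mm and grips with 3 to 60 N. Pads are 16 mm wide; open, the fingers measure 119 mm over their backs; the gripper's body (75 mm by 177 mm) begins 78 mm behind the grasp point.
Start: joints at [64.739, 4.996, 78.535, -0, 96.463, -5.907], TCP at [0.182, 0.519, 0.224] pointing down, gripper open.
Joint ranges: [-177.83, 177.83], [-43.37, 116.18], [15.69, 146.23], [-61.86, 241.86], [9.47, 152.12], [-147.06, 147.06]. Speed limits (degrees/s): [159.86, 159.86, 180, 180, 180, 180].

INTERFACE

Orientations are given as a 3x3 rotation matrix whose columns are the frame's x, y, z axes.
In Python, from station import env gives the robot as it stands.
- The arm moves only by the shell command python3 -m creep 'ROWS' [OPENING] [FORCE]. ROWS is JSON, a list that holds one entry, the list of rows, each a list of 6 numbers: the shift along the world's x, y, z in m, then the turn, a rotation vector about the world's x, y, z in rad. A call has 1 to 8 rows; each row shifts and turns the commanded pose from where the row before left it; what a row does not reach is not made up. A row lasts 1/8 s, in which the tool goes at most 62.5 mm and 10.7 degrees, less where a joint would pass 70% of its speed; a pose out of reach is approached as far as the arm can. A call is refused whole if a number of a shift passes 0.0625 or a number of a turn 0.188, either way. A call with a gripper value outside its range is refused whole. OPENING is the opening in per cent of the stroke, from 0 (shut) to 100 (fully open), set as the call begins (- or left out, the last holds). The fingers move at their own pace and stop on an object; FORCE is the grip in N (left out, the last holds). Time passes only in rows, so rows that do not move let the fingers close. It gives the time, the measured TCP pose, the force, the opening and the grip force at its end, in the units of the state.
- env.get_state(): the state, without advancing time (a new reading comes with each control period).
- env.read_camera(name): name is "scene" or "top"; returns a dict with "image" (384x512x3 uint8, red, green, blue), "intrinsics" (3x3 intrinsics, pixels), "D" ([k1, k2, p1, p2, k3] as OpenCV has them; the pictures are not rectified), "R" (3x3) and "t" (3): a world point X has camera coordinates R X + t. Camera axes: x right, y down, z forward; pixel columns grow to the right and rows downward; lengths in m; the calibration is good to about 2 mm. A picture is of the moment at which its call begins. There is no depth.
- env.sign_off(): hands the job in; it is judged then, once.
Trained networks look in the newest picture that a camera, given by its name, has taken for a name from the list of things; names that differ only in an ending like _2 or _b are one class to them, and where a whole thing is asked for, a point or a joint stands for the part that bears it (a point fixed in the world has none). Each returns a list of dicts, best first, with "p" (0 to 1); they miss things now and then, are a little off and sometimes report something else, mostly with a low value. They report only what shows in the picture. A call takes as long as a camera call. They do not tell look-alikes from the thing itself.
- env.trace(query, camera): "mask" (384x512 bool, what is visible of it) and "point" ([column, row] in pixels, amid what is visible of it).
- env.place_of(query, camera): "point" ([column, row] in pixels: a listed point, or the origin of a listed thing).
The state is a dict: "time_s": time; "joint_pos": joint angles; "joint_vel": joint speeds; "tau": joint torques, N m; "eef_pos": TCP position; "orientation": TCP orientation; "wrist_force": force on the tool from outside, world axes, zero at the start; "torque": the same for the moment, N m; "finger_gap": finger opening in m; "gripper_force": force on a finger pad.
Only numpy, scipy, OpenCV 4.12 (cv2) and the standard library are available. Lean on these libraries where they do the work, as an engineer would, in place of code of your own. Each camera call takes 0.05 s, during which the arm holds its last target. There are 200 camera calls.

## Working session

There is one attempt and no reset: what is moved stays moved. The work goes in short steps, Python scripts to look and compute and a shell command to move; the robot and the scene stay as the last step left them, time stands still between calls to the robot, and variables do not carry over. Pictures are saved under pics/ and viewed, at most 10 in all, crops included, and the job is handed in when it is done.

```bash
mkdir -p pics; cat > h.py <<'E'
import numpy as np, cv2
from station import env
def ray(c,p):
    K=np.array(c["intrinsics"],float);D=np.array(c["D"],float);R=np.array(c["R"]);t=np.array(c["t"])
    u=cv2.undistortPoints(np.array([[p]],float),K,D)[0,0]
    return -R.T@t, R.T@np.array([u[0],u[1],1.])
def at_z(c,p,z):
    o,d=ray(c,p); return o+d*(z-o[2])/d[2]
def tri(c1,p1,c2,p2):
    o1,d1=ray(c1,p1);o2,d2=ray(c2,p2)
    s=np.linalg.lstsq(np.c_[d1,-d2],o2-o1,rcond=None)[0]
    a=o1+s[0]*d1;b=o2+s[1]*d2
    return (a+b)/2,np.linalg.norm(a-b)
def proj(c,X):
    return cv2.projectPoints(np.array(X,float).reshape(-1,1,3),cv2.Rodrigues(np.array(c["R"]))[0],np.array(c["t"]),np.array(c["intrinsics"],float),np.array(c["D"],float))[0][:,0]
E
cat > a.py <<'E'
from h import *
np.set_printoptions(precision=4,suppress=True)
cs={}
for n in("scene","top"):
    c=cs[n]=env.read_camera(n);cv2.imwrite(f"pics/{n}0.png",cv2.resize(c["image"][:,:,::-1],(800,600)))
    print(n,"cam at",-np.array(c["R"]).T@c["t"])
    for q in("rail","rail_tip","ring_right","ring_left","cradle","display"):
        print(n,q,[(np.round(r["point"],1).tolist(),round(r["p"],2)) for r in env.place_of(q,n)[:4]])
E
python3 a.py
```

```text
scene cam at [ 1.2281 -0.0108  1.0838]
scene rail [([273.6, 159.7], 0.77), ([213.3, 175.8], 0.68), ([163.8, 212.4], 0.55), ([227.9, 200.3], 0.26)]
scene rail_tip [([326.9, 174.8], 0.8), ([229.5, 202.8], 0.65), ([166.0, 153.0], 0.53)]
scene ring_right [([304.3, 198.3], 0.9)]
scene ring_left [([341.9, 207.2], 0.85)]
scene cradle [([200.5, 214.8], 0.88)]
scene display [([318.0, 232.6], 0.84)]
top cam at [ 0.2511 -0.0156  1.4099]
top rail [([342.1, 184.0], 0.85), ([297.5, 240.9], 0.72), ([232.6, 259.1], 0.58)]
top rail_tip [([352.9, 279.8], 0.62), ([165.6, 242.9], 0.56), ([279.4, 195.5], 0.52), ([377.5, 176.0], 0.42)]
top ring_right [([200.8, 172.3], 0.56)]
top ring_left [([163.1, 172.3], 0.68)]
top cradle [([307.6, 193.8], 0.9)]
top display [([188.5, 161.9], 0.72)]
```

View pics/scene0.png

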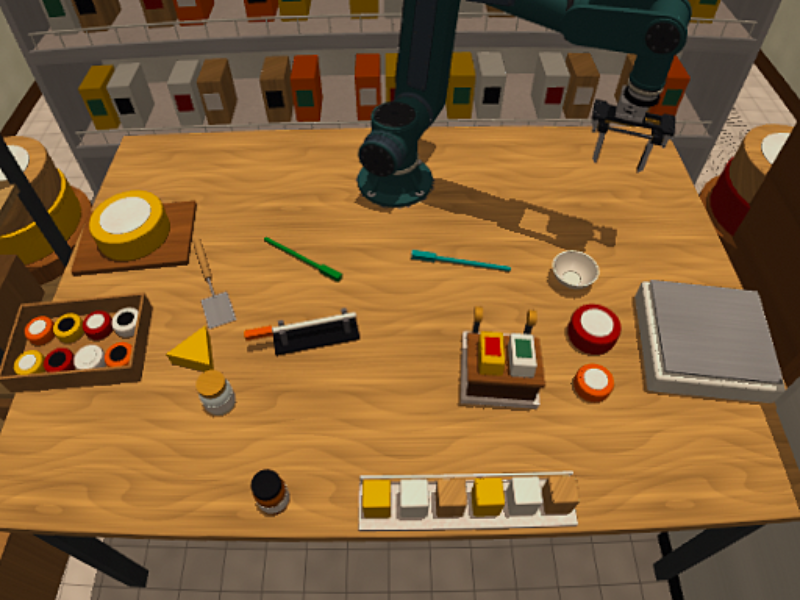

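View pics/top0.png

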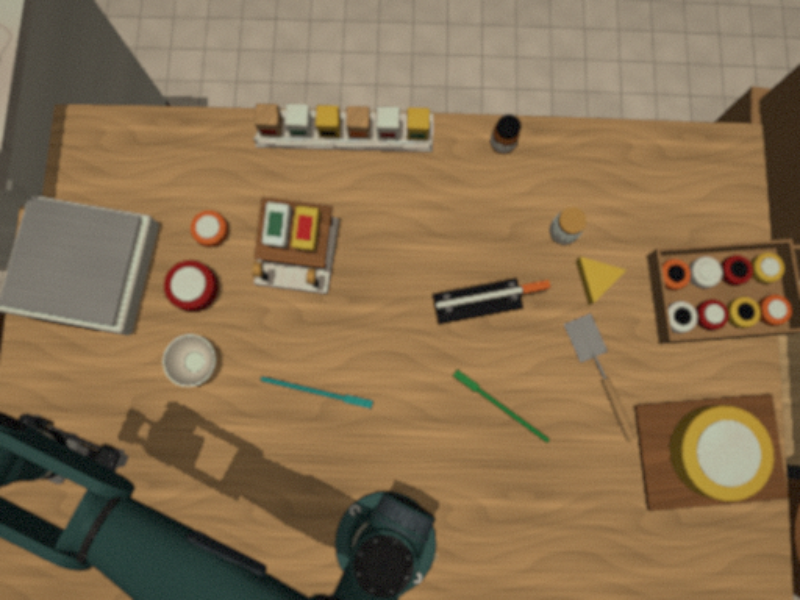

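Both views show the rail with its orange grip in the black cradle: grip at scene (164,212) and top (342,184), tip at scene about (228,203) and top (279,195). The look-alikes are green at scene (213,176) / top (297,241) and turquoise at scene (274,160) / top (233,259). I choose the white and orange one. The rings are at scene (306,200) and (340,203), and top (200,176) and (165,173). Next are close crops to check the choice.

```bash
cat > b.py <<'E'
from h import *
np.set_printoptions(precision=4,suppress=True)
S=env.read_camera("scene");T=env.read_camera("top")
def crop(c,x,y,w,h,W,H): return cv2.resize(c["image"][y:y+h,x:x+w,::-1],(W,H),interpolation=cv2.INTER_CUBIC)
m=np.vstack([np.hstack([crop(S,150,190,90,67,400,298),crop(T,270,165,90,67,400,298)]),np.hstack([crop(S,285,185,80,60,400,300),crop(T,150,155,80,60,400,300)])])
cv2.imwrite("pics/crop1.png",m)
for s,t,l in(((163.8,212.4),(342.1,184),"grip"),((229.5,202.8),(279.4,195.5),"tip"),((304.3,198.3),(200.8,172.3),"rr"),((341.9,207.2),(163.1,172.3),"rl")):
    print(l,*tri(S,s,T,t))
for l,z,s,t in(("grip",.05,(163.8,212.4),(342.1,184)),("tip",.05,(229.5,202.8),(279.4,195.5)),("rr",.105,(304.3,198.3),(200.8,172.3)),("rl",.105,(341.9,207.2),(163.1,172.3))):
    print(l,at_z(S,s,z),at_z(T,t,z))
# orange grip masks
for n,c,b in(("S",S,(150,190,90,67)),("T",T,(270,165,90,67))):
    x,y,w,h=b;hsv=cv2.cvtColor(c["image"][y:y+h,x:x+w],cv2.COLOR_RGB2HSV)
    mk=(hsv[...,0]<11)&(hsv[...,1]>170)&(hsv[...,2]>120)
    r,q=np.nonzero(mk);print(n,len(r),q.mean()+x,r.mean()+y, at_z(c,(q.mean()+x,r.mean()+y),.055))
    print(proj(c,[[0.4,-.1,.05],[.41,-.1,.05],[.4,-.09,.05],[.4,-.1,.06]]).tolist())
E
python3 b.py
```

```text
grip [ 0.5317 -0.3027  0.0485] 0.005287834474431668
tip [ 0.4886 -0.0891  0.0385] 0.009472444222019495
rr [0.5396 0.1584 0.1285] 0.0016727550880862793
rl [0.5463 0.2861 0.0843] 0.0017281741534529234
grip [ 0.5325 -0.305   0.05  ] [ 0.531  -0.2997  0.05  ]
tip [ 0.4969 -0.0836  0.05  ] [ 0.4867 -0.0932  0.05  ]
rr [0.5226 0.1634 0.105 ] [0.5448 0.1607 0.105 ]
rl [0.5603 0.2808 0.105 ] [0.5415 0.2805 0.105 ]
S 47 164.51063829787233 211.85106382978722 [ 0.5337 -0.3015  0.055 ]
[[225.48826843994428, 180.69862893111582], [225.40809072753757, 182.8967644000755], [228.28597908814993, 180.65254976496902], [225.30992718659465, 178.93933331487926]]
T 32 343.125 183.21875 [ 0.5327 -0.3021  0.055 ]
[[281.0136887167471, 221.87896941764507], [281.0673858387761, 218.81444472163824], [277.93386625932374, 221.7949118989261], [281.21213609841243, 221.54584174549328]]
```

View pics/crop1.png

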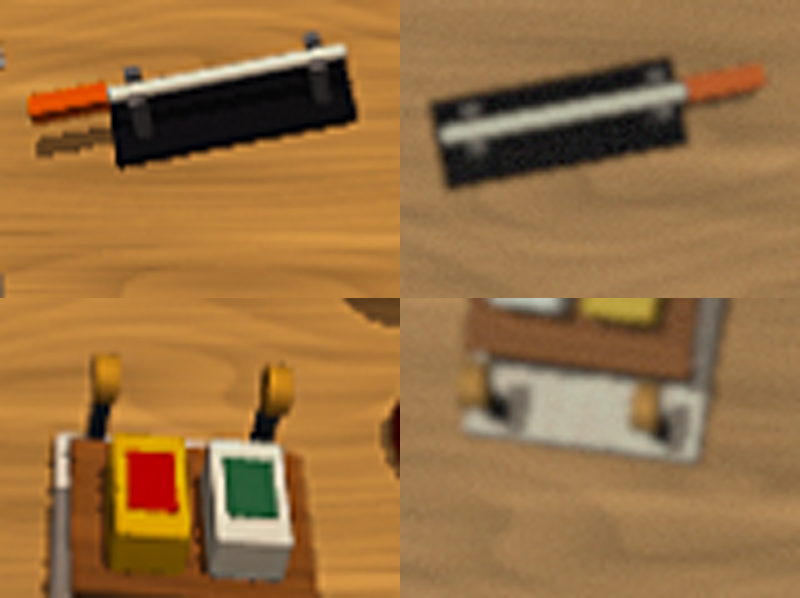

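The crops confirm the choice: white rod in the black cradle, orange grip, tip at scene (227,201) and top (279,195). Rings: right at scene (305.8,200.6) and top (198.6,176.6); left at scene (339.8,203) and top (164.4,171.8). The networks were a few pixels off there, so I'll refine by colour.

```bash
cat > c.py <<'E'
from h import *
from scipy.optimize import least_squares
np.set_printoptions(precision=4,suppress=True)
S=env.read_camera("scene");T=env.read_camera("top")
def brass(c,u,v,r=6):
    u0,v0=int(round(u)),int(round(v));p=c["image"][v0-r:v0+r+1,u0-r:u0+r+1]
    hsv=cv2.cvtColor(p,cv2.COLOR_RGB2HSV).astype(int);return hsv,p,u0-r,v0-r
for c,pts in((S,((305.8,200.6),(339.8,203))),(T,((198.6,176.6),(164.4,171.8)))):
    for p in pts:
        h,_,u0,v0=brass(c,*p);print(p);print(h[...,1])
rr=[(305.8,200.6),(198.6,176.6)];rl=[(339.8,203),(164.4,171.8)]
def rings(q):
    m=q[:3];d=np.array([-np.sin(q[3]),np.cos(q[3]),0])*.055
    return m-d,m+d
f=lambda q:np.r_[(proj(S,rings(q))-[rr[0],rl[0]]).ravel(),(proj(T,rings(q))-[rr[1],rl[1]]).ravel(),(q[2]-.105)/.001]
s=least_squares(f,[.54,.22,.105,0]);print("rings",s.x,rings(s.x),s.fun)
k=4.4444;sp=[(150+a/k-.39,190+b/k-.39) for a,b in((30,107),(107,93),(346,51))]
tp=[(270+a/k-.39,165+b/k-.39) for a,b in((365,75),(286,90),(41,134))]
def rail(q):
    d=np.array([-np.sin(q[3]),np.cos(q[3]),0]);return np.array([q[:3]+d*x for x in(-.03,.03,.215)])
g=lambda q:np.r_[(proj(S,rail(q))-sp).ravel(),(proj(T,rail(q))-tp).ravel(),(q[2]-.05)/.001]
s=least_squares(g,[.53,-.3,.05,.2]);print("rail",s.x,rail(s.x)[2],s.fun)
print(env.get_state()["orientation"],env.get_state()["time_s"])
E
python3 c.py
```

```text
(305.8, 200.6)
[[174 174 174 175 178 177 176 175 173 172 172 174 175]
 [175 173 171 177 207 210 205 204 195 172 171 176 175]
 [173 170 169 177 220 233 230 230 222 183 170 172 174]
 [175 177 173 181 227 228 226 224 231 188 173 172 173]
 [176 178 174 183 226 224 226 224 225 187 173 179 178]
 [174 174 173 186 229 228 225 224 220 183 172 177 176]
 [173 173 171 187 231 223 223 225 218 183 174 177 175]
 [174 173 171 185 231 223 220 228 219 182 176 175 176]
 [176 175 171 186 226 222 223 228 212 179 174 174 175]
 [173 172 171 186 239 216 222 232 195 175 174 176 177]
 [173 174 173 183 224 214 228 215 184 176 175 176 176]
 [176 176 171 159  57 106 123 186 175 175 172 173 173]
 [175 174 171 154 221 156 161 175 172 173 173 175 174]]
(339.8, 203)
[[173 175 174 176 174 177 174 173 174 173 173 176 174]
 [178 175 173 173 193 197 192 190 183 179 172 177 174]
 [177 173 172 184 245 228 231 230 228 194 171 172 174]
 [172 175 172 193 231 227 225 228 224 197 169 172 174]
 [177 174 172 210 231 225 224 225 224 206 167 173 173]
 [173 174 170 214 225 224 225 225 223 206 169 173 173]
 [178 176 173 238 224 223 
[... 1560 characters left out ...]
144 151 154 153 155 166 157  99  49  42]
 [127 125 134 145 153 155 167 164 164 174 120  64  46]
 [129 128 132 137 140 129 122 135 130 139 110  49  40]
 [127 131 131 129 117  83  74  71  70  75  80  31  18]
 [127 128 127 124  98  61  47  44  47  43  45  44  41]]
rings [ 0.5373  0.2219  0.1049 -0.1117] (array([0.5312, 0.1672, 0.1049]), array([0.5435, 0.2766, 0.1049])) [-0.0587 -0.1713 -0.0389 -0.0644 -0.0727 -0.1517 -0.0128 -0.0574 -0.0562]
rail [ 0.5329 -0.3015  0.0501  0.2045] [ 0.4892 -0.091   0.0501] [-0.3747  0.372  -0.0629  0.2996 -0.085  -0.0968 -0.267   0.4269 -0.1699
  0.1644 -0.0912 -0.0465  0.1286]
[[-0.9435  0.3314  0.0001]
 [ 0.3314  0.9435  0.0001]
 [-0.      0.0001 -1.    ]] 0.9
```

```bash
R='[0.0175,-0.0405,0,0,0,-0.0515]'
python3 -m creep '[[[0.0175,-0.0405,0,0,0,-0.0515],[0.0175,-0.0405,0,0,0,-0.0515],[0.0175,-0.0405,0,0,0,-0.0515],[0.0175,-0.0405,0,0,0,-0.0515],[0.0175,-0.0405,0,0,0,-0.0515],[0.0175,-0.0405,0,0,0,-0.0515],[0.0175,-0.0405,0,0,0,-0.0515],[0.0175,-0.0405,0,0,0,-0.0515]]]' 70 &&
python3 -m creep '[[[0.0175,-0.0405,0,0,0,-0.0515],[0.0175,-0.0405,0,0,0,-0.0515],[0.0175,-0.0405,0,0,0,-0.0515],[0.0175,-0.0405,0,0,0,-0.0515],[0.0175,-0.0405,0,0,0,-0.0515],[0.0175,-0.0405,0,0,0,-0.0515],[0.0175,-0.0405,0,0,0,-0.0515],[0.0175,-0.0405,0,0,0,-0.0515]]]' &&
python3 -m creep '[[[0.0175,-0.0405,0,0,0,-0.0515],[0.0175,-0.0405,0,0,0,-0.0515],[0.0175,-0.0405,0,0,0,-0.0515],[0.0175,-0.0405,0,0,0,-0.0515],[0,0,0,0,0,0],[0,0,0,0,0,0]]]'
```

```text
time_s: 1.9
eef_pos: [0.3226, 0.1936, 0.2246]
orientation: [[-0.731, 0.683, 0.001], [0.683, 0.731, 0.0], [-0.001, 0.001, -1.0]]
wrist_force: [0.4, -0.0, 0.4]
finger_gap: 0.0658
gripper_force: 0.0
time_s: 2.9
eef_pos: [0.4627, -0.1305, 0.2245]
orientation: [[-0.396, 0.918, 0.001], [0.918, 0.396, 0.0], [-0.0, 0.001, -1.0]]
wrist_force: [0.1, 0.0, -0.1]
finger_gap: 0.0652
gripper_force: 0.0
time_s: 3.65
eef_pos: [0.5321, -0.2906, 0.2241]
orientation: [[-0.202, 0.979, -0.0], [0.979, 0.202, 0.001], [0.001, -0.0, -1.0]]
wrist_force: [-0.0, 0.6, -0.0]
finger_gap: 0.066
gripper_force: 0.0
```

```bash

python3 -m creep '[[[-0.0015,0,-0.044,0,0,0],[0,0,-0.044,0,0,0],[0,0,-0.044,0,0,0],[0,0,-0.022,0,0,0],[0,0,-0.02,0,0,0],[0,0,0,0,0,0]]]' && 
python3 -m creep '[[[0,0,0,0,0,0],[0,0,0,0,0,0],[0,0,0,0,0,0],[0,0,0,0,0,0],[0,0,0,0,0,0],[0,0,0,0,0,0]]]' 0 55
```

```text
time_s: 4.4
eef_pos: [0.5295, -0.2889, 0.049]
orientation: [[-0.203, 0.979, -0.003], [0.979, 0.203, 0.002], [0.003, -0.002, -1.0]]
wrist_force: [-0.0, 0.2, 1.2]
finger_gap: 0.0659
gripper_force: 0.0
time_s: 5.15
eef_pos: [0.531, -0.2912, 0.0504]
orientation: [[-0.201, 0.979, 0.001], [0.979, 0.201, -0.0], [-0.0, 0.001, -1.0]]
wrist_force: [0.4, -0.4, 0.1]
finger_gap: 0.0175
gripper_force: 55.0
```

```bash

python3 -m creep '[[[0,0,0.01,0,0,0],[0,0,0.015,0,0,0],[0,0,0.015,0,0,0],[0,0,0.015,0,0,0],[0,0,0,0,0,0],[0,0,0,0,0,0]]]' && 
python3 -m creep '[[[-0.0035,0.021,0,0,0,-0.0395],[-0.0035,0.021,0,0,0,-0.0395],[-0.0035,0.021,0,0,0,-0.0395],[-0.0035,0.021,0,0,0,-0.0395],[-0.0035,0.021,0,0,0,-0.0395],[-0.0035,0.021,0,0,0,-0.0395],[-0.0035,0.021,0,0,0,-0.0395],[-0.0035,0.021,0,0,0,-0.0395]]]' &&
python3 -m creep '[[[0,0,0,0,0,0],[0,0,0,0,0,0]]]' && cat > d.py <<'E'
from h import *
import sys
np.set_printoptions(precision=4,suppress=True)
S=env.read_camera("scene");T=env.read_camera("top")
n=sys.argv[1]
st=env.get_state();p=np.array(st["eef_pos"]);d=np.array(st["orientation"])[:,0]
X=[p-.04*d,p+.02*d,p+.205*d]
print(st["eef_pos"],proj(S,X).tolist(),proj(T,X).tolist())
def crop(c,x,y,w,h,W,H): return cv2.resize(c["image"][y:y+h,x:x+w,::-1],(W,H),interpolation=cv2.INTER_CUBIC)
m=np.vstack([crop(S,215,175,160,60,800,300),crop(T,140,150,160,60,800,300)])
cv2.imwrite(f"pics/{n}.png",m)
E
python3 d.py i1
```

```text
time_s: 5.9
eef_pos: [0.5306, -0.291, 0.1051]
orientation: [[-0.202, 0.979, -0.0], [0.979, 0.202, 0.0], [0.0, -0.0, -1.0]]
wrist_force: [-0.4, 0.6, -1.6]
finger_gap: 0.0175
gripper_force: 55.0
time_s: 6.9
eef_pos: [0.5019, -0.1222, 0.1042]
orientation: [[0.114, 0.993, -0.002], [0.993, -0.114, 0.001], [0.0, -0.002, -1.0]]
wrist_force: [0.2, 0.3, -1.7]
finger_gap: 0.0173
gripper_force: 55.0
time_s: 7.15
eef_pos: [0.5026, -0.1236, 0.1049]
orientation: [[0.112, 0.994, -0.001], [0.994, -0.112, -0.0], [-0.0, -0.001, -1.0]]
wrist_force: [0.3, 0.4, -2.2]
finger_gap: 0.0177
gripper_force: 55.0
[ 0.5028 -0.1238  0.1051] [[204.3244668355621, 193.87268678004938], [222.3052379629739, 195.25358033745533], [278.7186083068518, 199.5600079163774]] [[302.79827487164226, 189.55203286511582], [283.9615924514974, 186.91243050312426], [226.0221734576589, 178.8065990662629]]
```

View pics/i1.png

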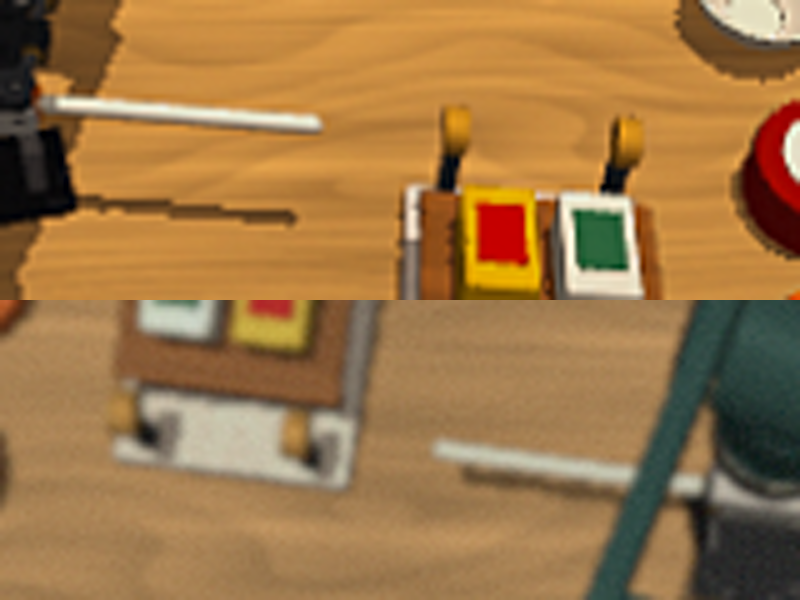

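The rail is held level, tip at scene (278.6,199.4) and top (226.4,179.2), as predicted within 0.5 px. The rings are clear to the left. Next I'll fit the rod axis at sub-pixel level relative to the rings.

```bash
cat > e.py <<'E'
from h import *
import sys
from scipy.optimize import least_squares
np.set_printoptions(precision=4,suppress=True)
S=env.read_camera("scene");T=env.read_camera("top")
st=env.get_state();p=np.array(st["eef_pos"]);d0=np.array(st["orientation"])[:,0]
rr=[(305.9,200.6),(198.6,176.6)];rl=[(339.9,202.9),(164.4,171.8)]
smax=float(sys.argv[1]) if len(sys.argv)>1 else .195   # free part of the rod, from TCP
smin=float(sys.argv[2]) if len(sys.argv)>2 else .04
def cents(c,s0):
    out=[]
    q=proj(c,[p+s0*d0,p+smax*d0]);lo,hi=sorted(q[:,0])
    for u in range(int(np.ceil(lo)),int(hi)+1):
        v=np.interp(u,*(q[np.argsort(q[:,0])].T)); v0=int(round(v));r=6
        col=cv2.cvtColor(c["image"],cv2.COLOR_RGB2HSV)[v0-r:v0+r+1,u,1].astype(float)
        w=np.median(np.r_[col[:3],col[-3:]])-col; w[w<.35*w.max()]=0
        i=int(np.argmax(w)); lo_=max(0,i-4); k=np.arange(lo_,min(2*r+1,i+5))
        # keep contiguous blob
        a=i
        while a>0 and w[a-1]>0:a-=1
        b=i
        while b<2*r and w[b+1]>0:b+=1
        k=np.arange(a,b+1); out.append((u,v0-r+(w[k]*k).sum()/w[k].sum(),b-a+1))
    return np.array(out)
a=cents(S,smin);b=cents(T,max(smin,.11))
# line: point at TCP-x + s*d ; unknown x0,z0 (at p), yaw, pitch offsets
def line(q):
    A=np.array([p[0]+q[0],p[1],p[2]+q[1]]);D=np.array([d0[0]+q[2],d0[1],d0[2]+q[3]]);return A,D/np.linalg.norm(D)
def vres(c,m,q):
    A,D=line(q);P=proj(c,[A+s*D for s in np.linspace(smin-.02,smax+.02,9)]);P=P[np.argsort(P[:,0])]
    return m[:,1]-np.interp(m[:,0],P[:,0],P[:,1])
f=lambda q:np.r_[vres(S,a,q),vres(T,b,q)]
s=least_squares(f,np.zeros(4),loss="soft_l1",f_scale=.3)
A,D=line(s.x);print("n",len(a),len(b),"width",a[:,2].mean(),b[:,2].mean(),"rms",np.sqrt((s.fun**2).mean()))
print("tcp",p,"offset dx dz at tcp [mm]",s.x[:2]*1e3,"dir",D,"dyaw,dpitch [rad]",s.x[2:])
def rings(q):
    m=q[:3];e=np.array([-np.sin(q[3]),np.cos(q[3]),0])*.055
    return np.array([m-e,m+e])
g=lambda q:np.r_[(proj(S,rings(q))-[rr[0],rl[0]]).ravel(),(proj(T,rings(q))-[rr[1],rl[1]]).ravel()]
s2=least_squares(g,[.54,.22,.105,0]);R=rings(s2.x);print("rings",R,"ax",(R[1]-R[0])/.11)
for r,n in zip(R,("right","left")):
    k=(r[1]-A[1])/D[1];e=r-(A+k*D);print(n,"needs shift dx,dz mm",e[[0,2]]*1e3,"at s",k)
E
python3 e.py
```

```text
n 47 26 width 3.851063829787234 5.0 rms 0.11177488568819605
tcp [ 0.5028 -0.1238  0.1052] offset dx dz at tcp [mm] [-1.8584 -0.6169] dir [ 0.118  0.993 -0.002] dyaw,dpitch [rad] [ 0.0046 -0.0018]
rings [[0.5311 0.1675 0.1043]
 [0.5432 0.2768 0.1043]] ax [0.1101 0.9939 0.    ]
right needs shift dx,dz mm [-4.4692  0.3468] at s 0.29335457394251346
left needs shift dx,dz mm [-5.3555  0.5669] at s 0.40345587786162207
```

```bash

python3 -m creep '[[[-0.002,0,0,0.002,0,0.008],[0.002,0.02,0,0,0,0],[0.0022,0.02,0,0,0,0],[0.0024,0.02,0,0,0,0],[0,0,0,0,0,0],[0,0,0,0,0,0],[0,0,0,0,0,0]]]' && python3 e.py && python3 e.py
```

```text
time_s: 8.22
eef_pos: [0.5073, -0.0639, 0.1053]
orientation: [[0.106, 0.994, -0.0], [0.994, -0.106, 0.002], [0.002, -0.0, -1.0]]
wrist_force: [0.1, -0.3, -0.9]
finger_gap: 0.0177
gripper_force: 55.0
n 48 26 width 3.9166666666666665 5.230769230769231 rms 0.1994651362397968
tcp [ 0.5073 -0.0637  0.1053] offset dx dz at tcp [mm] [-2.7477 -2.0541] dir [0.117  0.9931 0.0093] dyaw,dpitch [rad] [0.0115 0.0075]
rings [[0.5311 0.1675 0.1043]
 [0.5432 0.2768 0.1043]] ax [0.1101 0.9939 0.    ]
right needs shift dx,dz mm [-0.7191 -1.1111] at s 0.23284471341564836
left needs shift dx,dz mm [-1.4928 -2.1299] at s 0.3429372838083229
n 48 26 width 3.9375 5.346153846153846 rms 0.213687164324524
tcp [ 0.5074 -0.0635  0.1053] offset dx dz at tcp [mm] [-3.0265 -2.4805] dir [0.1182 0.9929 0.0111] dyaw,dpitch [rad] [0.0129 0.0093]
rings [[0.5311 0.1675 0.1043]
 [0.5432 0.2768 0.1043]] ax [0.1101 0.9939 0.    ]
right needs shift dx,dz mm [-0.7138 -1.1021] at s 0.23267800784541628
left needs shift dx,dz mm [-1.6193 -2.3273] at s 0.3427881767903701
```

```bash
python3 d.py i2
```

```text
[ 0.5074 -0.0633  0.1053] [[222.5900715650567, 194.7582919573411], [240.74469498300286, 196.00091314356024], [297.4881446440628, 199.86089441207372]] [[283.67560258919116, 187.49120718956283], [264.8291087267108, 184.99609229442328], [206.88101640952974, 177.3366426298075]]
```

View pics/i2.png

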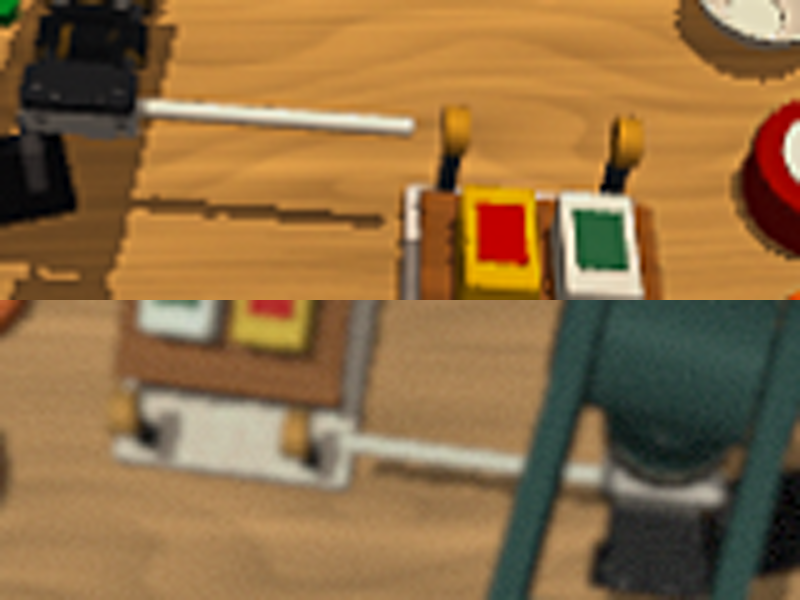

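The rod tip is at scene (297,199.8), just before the right ring at (306,200.6). In the top view its end overlaps the white board, which spoils that fit. I'll shorten the fit to the clear part.

```bash
sed -i 's/w\[w<.35\*w.max()\]=0/w[w<.45*w.max()]=0/; s/max(smin,.11)/max(smin,.10)/' e.py; python3 e.py .170 .05; cat >> e.py <<'E'
# scene-only height with x, yaw fixed
for dx in(-.0019,):
    h=lambda z:vres(S,a,[dx,z[0],.110-d0[0],z[1]])
    s3=least_squares(h,[0,0],loss="soft_l1",f_scale=.3);A,D=line([dx,s3.x[0],.110-d0[0],s3.x[1]])
    print("fixed-x fit",s3.x,"rms",np.sqrt((s3.fun**2).mean()),"top resid",vres(T,b,[dx,s3.x[0],.110-d0[0],s3.x[1]]).round(2))
    for r,n in zip(R,("right","left")):
        k=(r[1]-A[1])/D[1];e=r-(A+k*D);print(n,e[[0,2]]*1e3)
E
python3 e.py .195 .04|tail -3; python3 e.py .170 .05|tail -3
```

```text
n 37 22 width 3.6216216216216215 4.545454545454546 rms 0.087411445785563
tcp [ 0.5074 -0.0632  0.1053] offset dx dz at tcp [mm] [-1.2432 -0.414 ] dir [ 0.1052  0.9944 -0.0036] dyaw,dpitch [rad] [ 0.0003 -0.0056]
rings [[0.5311 0.1675 0.1043]
 [0.5432 0.2768 0.1043]] ax [0.1101 0.9939 0.    ]
right needs shift dx,dz mm [0.5689 0.2425] at s 0.23197941440592112
left needs shift dx,dz mm [1.1081 0.6375] at s 0.3419220739474265
  0.02 -0.09 -0.22  0.05 -0.02 -0.08]
right [ 0.1391 -0.404 ]
left [ 0.1548 -0.8014]
  0.14  0.03 -0.06  0.14  0.03 -0.09 -0.2   0.04 -0.01 -0.03]
right [ 0.1221 -0.3632]
left [ 0.1379 -0.6719]
```

```bash

python3 -m creep '[[[0.0011,0.01,0,0,0,0],[0.0011,0.01,0,0,0,0],[0.0011,0.01,0,0,0,0],[0,0,0,0,0,0]]]' && python3 -m creep '[[[0.0011,0.01,0,0,0,0],[0.0011,0.01,0,0,0,0],[0,0,0,0,0,0],[0,0,0,0,0,0]]]' && python3 d.py i3
```

```text
time_s: 9.32
eef_pos: [0.5107, -0.0321, 0.1053]
orientation: [[0.103, 0.995, 0.0], [0.995, -0.103, 0.002], [0.002, -0.0, -1.0]]
wrist_force: [-0.2, 0.5, -1.1]
finger_gap: 0.0178
gripper_force: 55.0
time_s: 9.82
eef_pos: [0.5129, -0.0131, 0.1053]
orientation: [[0.105, 0.995, 0.0], [0.995, -0.105, 0.002], [0.002, -0.0, -1.0]]
wrist_force: [0.8, -0.4, -1.2]
finger_gap: 0.0176
gripper_force: 55.0
[ 0.5129 -0.0133  0.1053] [[237.8026067095806, 195.8715882323638], [256.07841030135876, 197.1194574702462], [313.0459730397948, 200.98474233627786]] [[267.8727953223835, 185.33255255614887], [249.04318256567583, 182.84459903944926], [191.19802258284324, 175.21395204537762]]
```

View pics/i3.png

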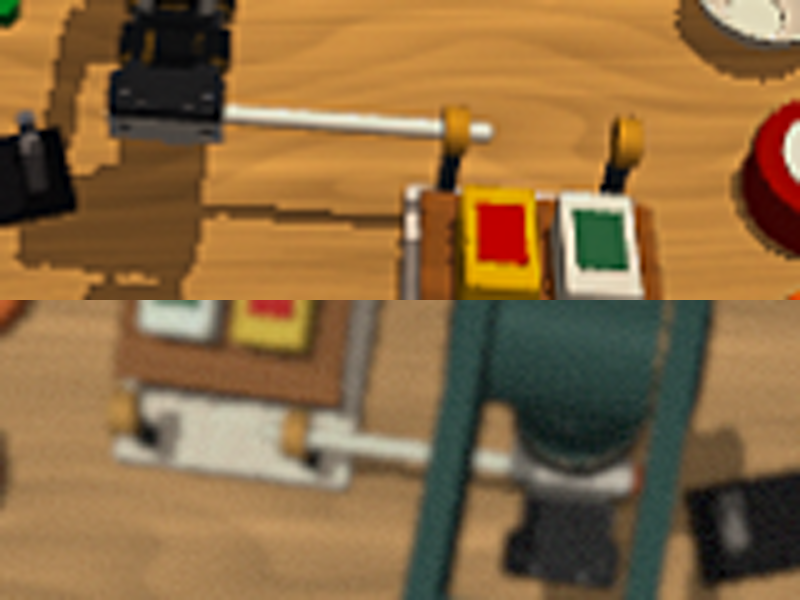

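The rod has passed through the right ring, with its tip at scene (313,201), and the forces are negligible. I continue toward the second ring.

```bash

python3 -m creep '[[[0.0011,0.01,0,0,0,0],[0.0011,0.01,0,0,0,0],[0.0011,0.01,0,0,0,0],[0.0011,0.01,0,0,0,0],[0.0011,0.01,0,0,0,0],[0.0011,0.01,0,0,0,0],[0,0,0,0,0,0],[0,0,0,0,0,0]]]' && python3 d.py i4; python3 e.py .21 .05
```

```text
time_s: 10.92
eef_pos: [0.5195, 0.0468, 0.1053]
orientation: [[0.105, 0.995, 0.0], [0.995, -0.105, 0.002], [0.002, -0.0, -1.0]]
wrist_force: [-0.2, 0.8, -2.2]
finger_gap: 0.0179
gripper_force: 55.0
[0.5195 0.0466 0.1053] [[256.1541749513483, 197.21029419821082], [274.5493330493614, 198.46571475742647], [331.7030565007882, 202.34112187331283]] [[248.97020792212135, 182.75557499578304], [230.17064067422098, 180.26973892835588], [172.47699387437, 172.65348789909223]]
n 50 35 width 3.3 3.5428571428571427 rms 2.1164834806704547
tcp [0.5195 0.0466 0.1053] offset dx dz at tcp [mm] [-23.6678 -31.2065] dir [0.2301 0.9576 0.1733] dyaw,dpitch [rad] [0.1337 0.178 ]
rings [[0.5311 0.1675 0.1043]
 [0.5432 0.2768 0.1043]] ax [0.1101 0.9939 0.    ]
right needs shift dx,dz mm [6.2378 8.3045] at s 0.12623845211777543
left needs shift dx,dz mm [ -7.9288 -11.4763] at s 0.2404096154543674
fixed-x fit [-0.0014  0.0017] rms 1.9769712822233938 top resid [-3.21 -2.39 -0.39 -0.21 -0.32 -0.36 -0.58 -0.62  0.02 -0.36 -0.03 -0.55
 -0.92 -1.13 -1.39 -1.37 -0.88 -0.64 -0.24 -0.26 -0.12 -0.55 -1.04 -1.75
  5.91  5.78  5.64  5.19  5.37  5.23  5.09  5.95 -1.53 -2.79  3.54]
right [ 0.1506 -0.0174]
left [ 0.1657 -0.4101]
```

View pics/i4.png

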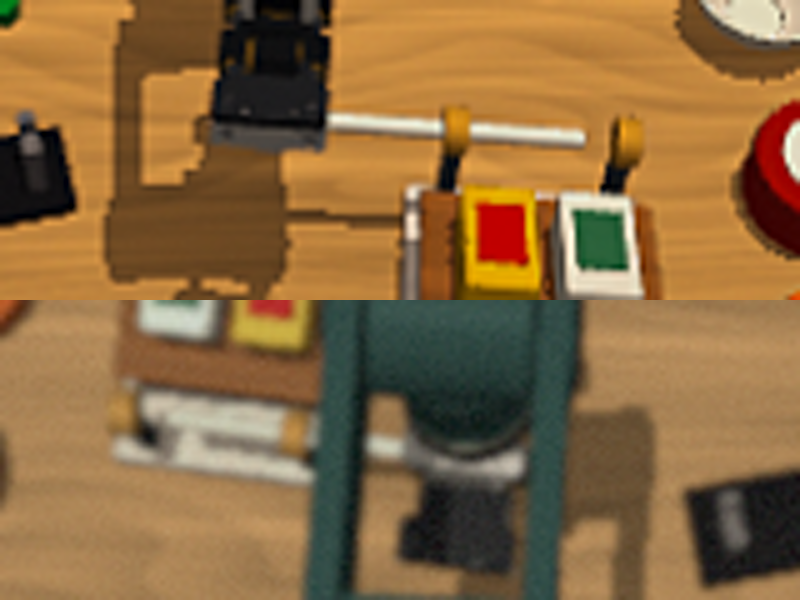

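The tip is at scene (331.4,202), lined up with the left ring at (340,203) and in line in the top view too. The side force is about zero, so I continue gently.

```bash

python3 -m creep '[[[0.0011,0.01,0,0,0,0],[0.0006,0.005,0,0,0,0],[0.0005,0.005,0,0,0,0],[0.0005,0.005,0,0,0,0],[0,0,0,0,0,0],[0,0,0,0,0,0]]]' && python3 -m creep '[[[0.0006,0.005,0,0,0,0],[0.0006,0.005,0,0,0,0],[0,0,0,0,0,0],[0,0,0,0,0,0]]]'; python3 -c "
from station import env;print(env.get_state()['wrist_force'],env.get_state()['torque'])"
```

```text
time_s: 11.88
eef_pos: [0.5222, 0.0719, 0.1053]
orientation: [[0.105, 0.994, 0.0], [0.994, -0.105, 0.002], [0.002, -0.0, -1.0]]
wrist_force: [0.7, -0.4, -1.8]
finger_gap: 0.0173
gripper_force: 55.0
time_s: 12.38
eef_pos: [0.5233, 0.082, 0.1053]
orientation: [[0.105, 0.995, -0.0], [0.995, -0.105, 0.002], [0.002, -0.0, -1.0]]
wrist_force: [-0.6, -0.3, -1.6]
finger_gap: 0.0178
gripper_force: 55.0
[-0.64992958 -0.25719507 -1.57233088] [-0.18385049  0.045627    0.00082706]
```

```bash

python3 -m creep '[[[0.0006,0.0055,0,0,0,0],[0.0006,0.0055,0,0,0,0],[0.0006,0.0055,0,0,0,0],[0.0006,0.0055,0,0,0,0],[0,0,0,0,0,0],[0,0,0,0,0,0],[0,0,0,0,0,0]]]'; python3 d.py i5;  python3 -c "
from station import env;print(env.get_state()['wrist_force'],env.get_state()['torque'])"
```

```text
time_s: 13.25
eef_pos: [0.5258, 0.1038, 0.1053]
orientation: [[0.105, 0.994, 0.0], [0.994, -0.105, 0.002], [0.002, -0.0, -1.0]]
wrist_force: [0.6, -0.0, -2.1]
finger_gap: 0.0178
gripper_force: 55.0
[0.5258 0.1038 0.1053] [[273.77433042088757, 198.49188778059423], [292.25757812490247, 199.7456189987435], [349.4999702534909, 203.60242087129456]] [[230.96730525687494, 180.3019849422534], [212.20384111017094, 177.82611855014977], [154.67549173576833, 170.24772975626615]]
[-0.10513469 -0.68825632 -1.30691091] [-0.14511451  0.10967361  0.00133317]
```

View pics/i5.png

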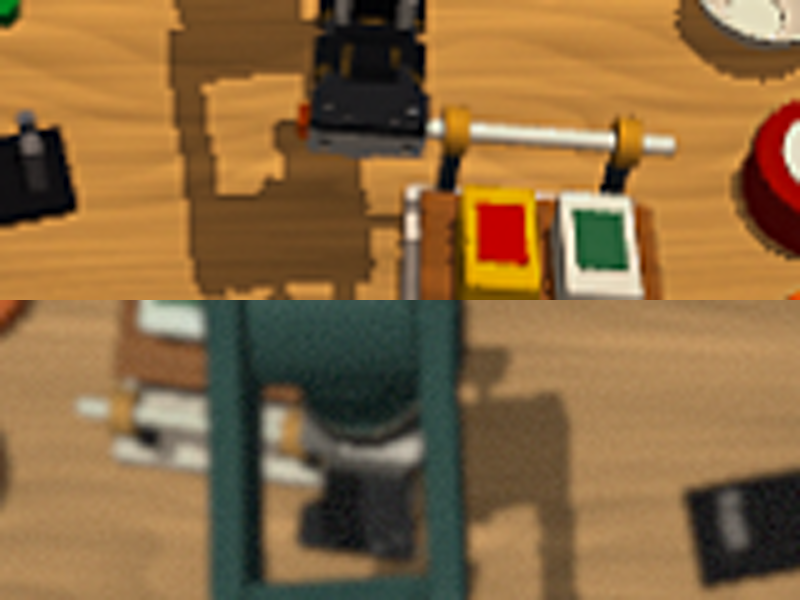

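The final picture shows the rod through both rings, with the tip at scene (349.8,203.6) and top (154.8,170.8). That is about 22 mm past the left ring's outer face and 30 mm from its centre. The side forces are negligible, so I hand the job in.

```bash
python3 -c "
from station import env;print(env.sign_off())"
```

```text
the job is handed in; nothing more can be done
None
```

The rail is threaded through the right ring and then the left, its tip about 22 mm past the left ring's outer face; it is still held by its grip with under 1 N sideways force at the last reading, and the job was handed in at about 13 s.

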